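# Sweep a batch of chicory into the packing bay

### The arm

A 7-joint arm with a two-finger parallel gripper is mounted at the origin on the work surface. World frame = base frame: x ahead of the robot, y to its left, z up, the work surface at z = 0. Lengths are in m, angles in rad, forces in N, time in s.
With the tool pointing down it reaches from about 0.425 to 1.025 m from the base axis. Payload 9.4 kg.
Tool frame: the origin (TCP) lies at the very end of the fingers, on their centre line; the grasp point (between the pads) lies 19 mm behind it; z points along the fingers, y is the line along which they close (so a half turn about z gives the same grasp; the last joint's range is limited). The gripper opens to 93 mm and grips with 3 to 60 N. Pads are 15 mm wide; open, the fingers measure 128 mm over their backs; the gripper's body (75 mm by 188 mm) begins 65 mm behind the grasp point.
Start: joints at [-1.239, 0.599, -0.003, 1.599, 0.002, 0.943, -0.08], TCP at [0.288, 0.665, 0.219] pointing down, gripper open.
Joint ranges: [-2.57, 2.57], [-0.35, 1.97], [-1.29, 1.29], [0.11, 2.56], [-1.05, 4.19], [0.11, 1.86], [-2.63, 2.63]. Speed limits (rad/s): [2.22, 2.22, 3.01, 3.01, 3.14, 3.14, 3.14].

### API

Orientations are given as a rotation vector (axis times angle).
In Python, from station import robot, solver, status, viewer, close_job gives the robot as it stands. Calls block until the motion is done:
- robot.reach(position, orientation): joint-space move of the TCP to a pose.
- robot.line_to(position, rot=None, max_speed=0.15, guard=None): straight line of the TCP; rot=None keeps the orientation; max_speed is the mean speed in m/s. With guard (N) it stops when the force on the tool has changed by that much, and returns True; else False.
- robot.set_joints(angles): joint-space move.
- robot.set_gripper(opening, newtons=None): finger opening in m; newtons is the grip in N (None keeps the last); returns when the fingers have stopped.
- robot.pause(seconds).
- solver.ik(position, orientation): joint angles nearest the present ones, or None.
- status.get_state(): the state.
- viewer.capture(name): name is "scene" or "top"; returns (picture, depth): 420x560x3 uint8, red, green, blue; 420x560 float32, m along the optical axis (not along the pixel's ray), 0 where there is no reading.
- viewer.calibration(name): a dict with "fx", "fy", "cx", "cy" (pixels), "R" (3x3) and "t" (3): a world point X has camera coordinates R X + t. Camera axes: x right, y down, z forward; pixel columns grow to the right and rows downward; lengths in m; the calibration is good to about 2 mm. A picture is of the moment at which its call begins. calibration takes no time and is no camera call.
A pose or a line that the arm cannot do raises robot.MotionError and nothing moves.
- close_job(): hands the job in; it is judged then, once.
The state is a dict: "time_s": time; "qpos": joint angles; "qd": joint speeds; "joint_torque": joint torques, N m; "position": TCP position; "orientation": TCP orientation; "contact_force": force on the tool from outside, world axes, zero at the start; "torque": the same for the moment, N m; "width": finger opening in m; "grasp_force": force on a finger pad.
Only numpy, scipy, OpenCV 4.12 (cv2) and the standard library are available. Lean on these libraries where they do the work, as an engineer would, in place of code of your own. Each camera call takes 0.05 s, during which the arm holds its last target. There are 200 camera calls.

### The job

Get the packing bay ready: draw its sliding gate fully open and move every spent root from the bay into the black waste bin. Then hold the gathering board by its post and with it push all the chicory heads together along the chute into the bay, gently, since they bruise: do not press them hard, lift them or touch them with the gripper. Finally stand the board upright back in its rest tray and slide the gate fully shut behind the heads; do not disturb the jar, the mug or the brush.

Things in the scene. Friction and masses are not known exactly. Their poses are not given: they have to be found in the camera images.
- chute: Fixed wooden chute on the bench: two parallel walls 45 mm high, 14 mm thick, inner faces at x = -125 and +125 mm; the bench is the floor. Origin at bench level in the middle of the 250 mm opening into the bay. y points from the opening back along the chute (to its open end at 345 mm), x across it.
- bay (a point): Packing bay, the closed end of the chute beyond the opening, between walls 260 mm apart: chute y = -7 to -220 mm, where a wall 45 mm high closes it. The point lies in its middle at bench level, at chute y = -110 mm; axes as the chute's.
- gate (a joint): Sliding gate in the opening (chute y = 0): a plywood board 10 mm thick, its top 50 mm above the bench. Value in m: 0 fully shut (across the whole opening), 0.254 fully open (drawn out sideways, in the chute's -x direction). Light friction (some 2 N); stays where it is left; starts partly open.
- gate_knob (a point): Upright square wooden knob on the top edge of the gate near its leading end, 18 by 18 mm, standing from 50 to 92 mm above the bench. The point is on the knob's axis, 74 mm above the bench; it moves with the gate, in the chute's x = 0.110 m minus the gate's value.
- rest: Fixed shallow wooden tray in which the gathering board stands: 270 by 70 mm outside, 258 by 58 mm inside, floor 4 mm thick, rim 14 mm high. Origin at bench level under its centre, x along its length.
- board_grip (a point): Gathering board: a straight plywood bar, 210 mm long, 28 mm thick, 46 mm high, standing on its edge, with an upright square post of 40 by 40 mm on the middle of its top, from 46 to 108 mm above its underside; 220 g. The point is on the post's axis, 80 mm above the board's underside. x along the bar, y across it, z up. It starts standing in the rest tray.
- bin: Fixed open black plastic waste bin, 190 by 160 mm and 60 mm high, walls and floor 5 mm. Origin at bench level under its centre, x along the longer side.
- head1_c (a point): Head of chicory lying on its side: pale yellow-cream, bluntly cut butt, tapering to a pointed tip; 95 mm long, 42 mm thick; tender. The point is its centre, 21 mm above the bench as it lies; x points along it from butt to tip. It does not roll by itself; it slides when pushed and weighs about 90 g. 3 to 5 heads lie scattered in the chute at the start.
- head2_c (a point): Head of chicory lying on its side: pale yellow-cream, bluntly cut butt, tapering to a pointed tip; 95 mm long, 42 mm thick; tender. The point is its centre, 21 mm above the bench as it lies; x points along it from butt to tip. It does not roll by itself; it slides when pushed and weighs about 90 g. 3 to 5 heads lie scattered in the chute at the start.
- head3_c (a point): Head of chicory lying on its side: pale yellow-cream, bluntly cut butt, tapering to a pointed tip; 95 mm long, 42 mm thick; tender. The point is its centre, 21 mm above the bench as it lies; x points along it from butt to tip. It does not roll by itself; it slides when pushed and weighs about 90 g. 3 to 5 heads lie scattered in the chute at the start.
- head4_c (a point): Head of chicory lying on its side: pale yellow-cream, bluntly cut butt, tapering to a pointed tip; 95 mm long, 42 mm thick; tender. The point is its centre, 21 mm above the bench as it lies; x points along it from butt to tip. It does not roll by itself; it slides when pushed and weighs about 90 g. 3 to 5 heads lie scattered in the chute at the start.
- head5_c (a point): Head of chicory lying on its side: pale yellow-cream, bluntly cut butt, tapering to a pointed tip; 95 mm long, 42 mm thick; tender. The point is its centre, 21 mm above the bench as it lies; x points along it from butt to tip. It does not roll by itself; it slides when pushed and weighs about 90 g. 3 to 5 heads lie scattered in the chute at the start.
- root1_c (a point): Spent chicory root, brown, carrot-like, 130 mm long, 34 mm high and 30 to 34 mm thick over its butt half, thinning to a tail; about 100 g. The point is its centre, 17 mm above the bench as it lies; x points along it from thick end to tail. 2 or 3 of them were left in the bay, 70 mm or so apart.
- root2_c (a point): Spent chicory root, brown, carrot-like, 130 mm long, 34 mm high and 30 to 34 mm thick over its butt half, thinning to a tail; about 100 g. The point is its centre, 17 mm above the bench as it lies; x points along it from thick end to tail. 2 or 3 of them were left in the bay, 70 mm or so apart.
- root3_c (a point): Spent chicory root, brown, carrot-like, 130 mm long, 34 mm high and 30 to 34 mm thick over its butt half, thinning to a tail; about 100 g. The point is its centre, 17 mm above the bench as it lies; x points along it from thick end to tail. 2 or 3 of them were left in the bay, 70 mm or so apart.
- jar: White jar with a grey cap, 70 mm across and 85 mm high, standing beyond the chute; to be left alone.
- mug: White mug, 80 mm across and 90 mm high, on the robot side of the bay; to be left alone.
- brush: Hand brush, 200 mm long, lying on the bench between the robot and the chute; to be left alone.
Not all that is in view belongs to the job. Leave any turquoise look-alike of the part that bears root1_c alone. Of the things shaped like the part that bears board_grip, the wooden one is meant.

How it is judged:
On the way, in this order (a step that is already met when the one before it is completed fails the run):
1. the gate fully open and every spent root in the waste bin (value of joint gate above 0.24 m and x of root1_c in the frame of bin between -0.09 and 0.09 m and y of root1_c in the frame of bin between -0.075 and 0.075 m and height (world z) of each of root1_c, root2_c, root3_c below 0.07 m and x of root2_c in the frame of bin between -0.09 and 0.09 m and y of root2_c in the frame of bin between -0.075 and 0.075 m and x of root3_c in the frame of bin between -0.09 and 0.09 m and y of root3_c in the frame of bin between -0.075 and 0.075 m), for 0.2 s.
2. all the heads in the bay (y of head1_c in the frame of chute between -0.22 and -0.025 m and x of head1_c in the frame of chute between -0.125 and 0.125 m and height (world z) of each of head1_c, head2_c, head3_c, head4_c, head5_c below 0.06 m and y of head2_c in the frame of chute between -0.22 and -0.025 m and x of head2_c in the frame of chute between -0.125 and 0.125 m and y of head3_c in the frame of chute between -0.22 and -0.025 m and x of head3_c in the frame of chute between -0.125 and 0.125 m and y of head4_c in the frame of chute between -0.22 and -0.025 m and x of head4_c in the frame of chute between -0.125 and 0.125 m and y of head5_c in the frame of chute between -0.22 and -0.025 m and x of head5_c in the frame of chute between -0.125 and 0.125 m), for 0.2 s.
At the end, for the whole second after the job is handed in: Every head lies in the bay (its centre within the bay's walls and at least 25 mm past the opening), every spent root in the waste bin, the gate shut to within 12 mm, the board stands upright in its rest tray (post within 30 mm along and 22 mm across of the tray's centre), all released and at rest (all of step 2 and x of root1_c in the frame of bin between -0.09 and 0.09 m and y of root1_c in the frame of bin between -0.075 and 0.075 m and height (world z) of each of root1_c, root2_c, root3_c below 0.07 m and x of root2_c in the frame of bin between -0.09 and 0.09 m and y of root2_c in the frame of bin between -0.075 and 0.075 m and x of root3_c in the frame of bin between -0.09 and 0.09 m and y of root3_c in the frame of bin between -0.075 and 0.075 m and x of board_grip in the frame of rest between -0.03 and 0.03 m and y of board_grip in the frame of rest between -0.022 and 0.022 m and height (world z) of board_grip below 0.09 m and angle between board_grip's own z axis and vertical below 0.12 rad and linear speed of each of head1, head2, head3, head4, head5, root1, root2, root3, board below 0.02 m/s and value of joint gate below 0.012 m); the robot touches nothing.
It fails at once if a head is pressed with more than 20 N by the board or the gate (contact force between any of board, gate and head1 above 20 N or contact force between any of board, gate and head2 above 20 N or contact force between any of board, gate and head3 above 20 N or contact force between any of board, gate and head4 above 20 N or contact force between any of board, gate and head5 above 20 N).
It fails at once if the gripper or arm touches a head (contact force between any of the arm, the fingers and head1 above 1.5 N or contact force between any of the arm, the fingers and head2 above 1.5 N or contact force between any of the arm, the fingers and head3 above 1.5 N or contact force between any of the arm, the fingers and head4 above 1.5 N or contact force between any of the arm, the fingers and head5 above 1.5 N).
It fails at once if a head is lifted (its centre more than 70 mm above the bench) (height (world z) of any of head1_c, head2_c, head3_c, head4_c, head5_c above 0.07 m).
It fails at once if the jar, mug or brush is moved by more than 30 mm (distance of any of jar, mug, brush from where it was at the start of the episode above 0.03 m).
Of head1, head2, head3, head4, head5 only 3 to 5 are there at a start; the rules pass over those that are not, and their reading is None.
Of root1, root2, root3 only 2 to 3 are there at a start; the rules pass over those that are not, and their reading is None.
At some moment in a run one of head1, head2, head3, head4, head5 may be knocked a few centimetres aside while the robot is not near it.
It also fails if it takes over 210 s, if anything falls off the work surface, if the arm or the gripper's body presses on something with over 40 N, if the wrist force passes 120 N, or if a joint passes its speed limit or range.

## Working session

There is one attempt and no reset: what is moved stays moved. The work goes in short steps, each a Python script; the robot and the scene stay as the last script left them, time stands still between calls to the robot, and variables do not carry over. Pictures are saved under pics/ and viewed, at most 14 in all, crops included, and the job is handed in when it is done.

```bash
ls; mkdir -p pics; python3 - <<'E'
from station import robot,viewer,status
import cv2,numpy as np
for n in("top","scene"):
    p,d=viewer.capture(n); cv2.imwrite(f"pics/{n}0.png",cv2.resize(p[:,:,::-1],(800,600)) if 0 else p[:,:,::-1]); np.savez(f"{n}0.npz",p=p,d=d)
    c=viewer.calibration(n); print(n,c, -c["R"].T@c["t"])
s=status.get_state();print(s["orientation"],s["time_s"],s["width"])
E
```

```text
pics
top {'fx': 389.8582645845088, 'fy': 389.8582645845088, 'cx': 284.0899942643787, 'cy': 213.09839281324628, 'R': array([[ 0.00232828, -0.99998251, -0.00543649],
       [-0.98307935, -0.00129308, -0.18317565],
       [ 0.18316542,  0.00577098, -0.98306517]]), 't': array([-0.01365295,  0.56110002,  0.9628961 ])} [ 0.37526837 -0.01848402  1.04929526]
scene {'fx': 531.4055906362101, 'fy': 531.4055906362101, 'cx': 285.79745201561605, 'cy': 210.0288240291028, 'R': array([[-0.14034452,  0.99004104, -0.01105261],
       [ 0.64564589,  0.08304984, -0.75910745],
       [-0.75062961, -0.11367264, -0.65087151]]), 't': array([ 0.07833522, -0.29375766,  1.82081444])} [1.56741457 0.15381823 0.96298843]
[-6.37454924e-01 -3.07608758e+00  2.21183882e-03] 0.1 0.09292409029729884
```

View pics/top0.png

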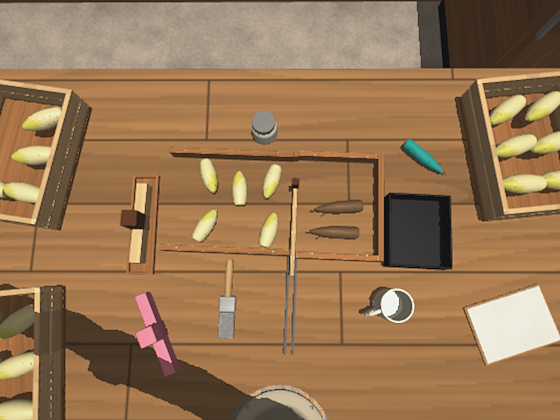

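View pics/scene0.png

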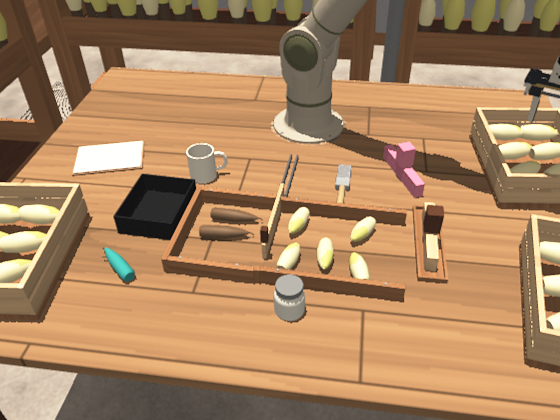

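Top: chute has five heads at about (208,176), (240,188), (271,181), (205,225), (269,230). The two roots are at (340,207) and (335,232), and the knob is at (294,183). The wooden board's post is at (130,217) in the tray at (143,225), and the bin is at (418,231). The pink board and the turquoise root are decoys.

```bash
cat > h.py <<'E'
import numpy as np,cv2
from station import robot,viewer,solver,status
from scipy.spatial.transform import Rotation as Rn
def cloud(n,d):
    c=viewer.calibration(n); v,u=np.mgrid[:420,:560]
    P=np.stack([(u-c["cx"])/c["fx"]*d,(v-c["cy"])/c["fy"]*d,d],-1)
    return (P-c["t"])@c["R"]
def ray(n,uv,z):
    c=viewer.calibration(n); C=-c["R"].T@c["t"]
    uv=np.atleast_2d(uv).astype(float)
    D=np.c_[(uv[:,0]-c["cx"])/c["fx"],(uv[:,1]-c["cy"])/c["fy"],np.ones(len(uv))]@c["R"]
    return C+D*((z-C[2])/D[:,2])[:,None]
def box(W,m,x0,y0,x1,y1):
    k=np.zeros(m.shape,bool);k[y0:y1,x0:x1]=1
    return W[m&k]
def rect(P):
    (c,s,a)=cv2.minAreaRect((P[:,:2]*1000).astype(np.float32)); return np.round(c,1),np.round(s,1),round(a,2)
def down(a):  # tool down, finger closing line (tool y) at angle a in world xy
    y=np.array([np.cos(a),np.sin(a),0]);z=np.array([0,0,-1.]);x=np.cross(y,z)
    return Rn.from_matrix(np.c_[x,y,z]).as_rotvec()
E
cat > look.py <<'E'
from h import *
def heads(p,W,roi=(160,155,385,250)):
    hsv=cv2.cvtColor(p,cv2.COLOR_RGB2HSV); 
    m=((hsv[...,0]>18)&(hsv[...,0]<40)&(hsv[...,2]>150)&(W[...,2]>.012)&(W[...,2]<.05)).astype(np.uint8)
    k=np.zeros_like(m);k[roi[1]:roi[3],roi[0]:roi[2]]=1
    n,l,st,ce=cv2.connectedComponentsWithStats(m*k)
    for i in range(1,n):
        if st[i,4]>80: print("head",st[i,4],ce[i].round(),rect(W[l==i]))
E
python3 - <<'E'
from h import *; from look import heads
f=np.load("top0.npz");p,d=f["p"],f["d"];W=cloud("top",d);z=W[...,2]
print("bench z",np.median(z[330:360,330:360]))
heads(p,W)
hi=(z>.040)&(z<.051)
for nm,b in dict(up=(172,145,375,165),upbay=(305,145,375,165),lo=(160,240,280,265),lobay=(305,240,375,268),back=(370,165,390,250)).items():
    P=box(W,hi,*b);print(nm,len(P),rect(P),np.median(P[:,2]), np.polyfit(P[:,1],P[:,0],1))
P=box(W,z>.075,270,170,310,200);print("knob",rect(P),P.mean(0),len(P))
P=box(W,hi,280,190,300,280);print("gate",rect(P))
P=box(W,z>.095,110,200,150,235);print("post",rect(P),P.mean(0),len(P))
P=box(W,(z>.038)&(z<.055),125,170,160,275);print("bar",rect(P),len(P))
P=box(W,(z>.008)&(z<.02),115,165,165,285);print("tray",rect(P),len(P))
P=box(W,(z>.05)&(z<.066),375,180,460,275);print("bin",rect(P),len(P))
hsv=cv2.cvtColor(p,cv2.COLOR_RGB2HSV);print("rootcol",hsv[207,350],hsv[232,345],hsv[220,330])
P=box(W,(z>.01)&(z<.04),305,195,368,219);print("r1",rect(P),len(P))
P=box(W,(z>.01)&(z<.04),300,219,364,245);print("r2",rect(P),len(P))
E
```

```text
bench z 0.0008997075772964414
head 392 [208. 174.] (array([669.6, 192.1]), array([93.4, 38.9]), 19.27)
head 390 [272. 180.] (array([653.4,  22.7]), array([38.6, 92.2]), 75.85)
head 395 [239. 189.] (array([635.7, 109.4]), array([95. , 38.5]), 2.97)
head 411 [205. 225.] (array([535.2, 196.1]), array([39. , 94.1]), 56.67)
head 420 [269. 230.] (array([522.1,  27.4]), array([39.8, 93.3]), 77.25)
up 1107 (array([713.9,  19.1]), array([547.3,  44.5]), 88.51) 0.045528298506749686 [0.02807726 0.72581357]
upbay 387 (array([ 722.8, -161.6]), array([186.6,  16.7]), 87.39) 0.045911137387574234 [0.04156982 0.72871816]
lo 661 (array([473., 154.]), array([ 37. , 307.3]), 0.24) 0.04528134889082541 [0.03791737 0.46100498]
lobay 390 (array([ 449.1, -155.2]), array([177.8,  14.3]), 87.75) 0.045663717498472964 [0.04060597 0.45529902]
back 534 (array([ 581.2, -272.1]), array([ 26.2, 226.9]), 87.57) 0.04585561606172556 [-2.66049936 -0.13566097]
knob (array([509.8, -26.6]), array([ 17.9, 269. ]), 82.74) [ 0.62447261 -0.04149211  0.12269469] 60
gate (array([512.2, -24.3]), array([221.1,  48.9]), 2.5)
post (array([471.4, 181. ]), array([440.2,  47.7]), 70.45) [0.53406914 0.35865934 0.12570659] 308
bar (array([538.1, 365.1]), array([ 34.1, 209.3]), 88.45) 759
tray (array([538.8, 368.4]), array([268.7,  72.5]), 0.47) 752
bin (array([ 516.7, -350.1]), array([182.8, 190.9]), 86.69) 751
rootcol [ 14 115 131] [ 15 107 143] [ 15 135 174]
r1 (array([ 582.5, -153.9]), array([ 34. , 138.2]), 5.3) 521
r2 (array([ 516. , -142.1]), array([136.3,  33.3]), 88.13) 529
```

```bash
python3 - <<'E'
from h import *
f=np.load("top0.npz");p,d=f["p"],f["d"];W=cloud("top",d);z=W[...,2]
yaw=-.041; ex=np.array([np.cos(yaw),np.sin(yaw)]);ey=np.array([-np.sin(yaw),np.cos(yaw)])
P=box(W,(z>.040)&(z<.048),372,170,390,245);print("back",np.median(P[:,:2]@ey),np.percentile(P[:,:2]@ey,[5,95]))
P=box(W,(z>.046)&(z<.053),280,195,300,245);print("gate y",np.median(P[:,:2]@ey),np.percentile(P[:,:2]@ey,[5,95]),np.polyfit(P[:,0],P[:,1],1))
P=box(W,(z>.04)&(z<.05),305,145,372,165);print("upbay x",np.percentile(P[:,:2]@ex,[3,50,97]))
P=box(W,(z>.04)&(z<.05),305,240,372,268);print("lobay x",np.percentile(P[:,:2]@ex,[3,50,97]))
P=box(W,(z>.04)&(z<.05),180,145,260,162);print("up x",np.percentile(P[:,:2]@ex,[3,50,97]))
P=box(W,(z>.04)&(z<.05),180,240,260,262);print("lo x",np.percentile(P[:,:2]@ex,[3,50,97]))
P=box(W,(z>.086)&(z<.098),280,170,310,200);print("knob",P.mean(0),rect(P),len(P))
P=box(W,(z>.106)&(z<.12),110,200,150,235);print("post",P.mean(0),rect(P),len(P))
P=box(W,(z>.01)&(z<.04),300,219,364,245)
for b in((305,195,368,219),(300,219,364,245)):
    P=box(W,(z>.01)&(z<.04),*b); c=P[:,:2].mean(0); print(c, np.linalg.svd(P[:,:2]-c,full_matrices=0)[2][0], [ (round(a,3),P[np.abs(P[:,1]-a)<.01][:,0].mean().round(4),np.ptp(P[np.abs(P[:,1]-a)<.01][:,0]).round(3)) for a in np.arange(-.21,-.08,.02)])
P=box(W,(z>.05)&(z<.066),375,180,460,275);print("bin",P.min(0),P.max(0), np.percentile(P,[3,97],axis=0))
E
```

```text
back -0.24264454445387454 [-0.25935618 -0.23581604]
gate y -0.016152006746076173 [-0.02054022 -0.01148836] [-0.03040793 -0.02186893]
upbay x [0.72143787 0.72799635 0.73567345]
lobay x [0.44835641 0.45487359 0.46177234]
up x [0.71649915 0.72297609 0.73035981]
lo x [0.45335509 0.45986854 0.46673366]
knob [ 0.63406082 -0.04235909  0.09225542] (array([634.3, -42.3]), array([17.6, 17.9]), 83.05) 50
post [0.53699065 0.36635779 0.11158494] (array([537.4, 367.2]), array([40.4, 40.2]), 87.45) 272
[ 0.58164658 -0.16541126] [-0.07682275  0.99704477] [(np.float64(-0.21), np.float64(0.5848), np.float64(0.032)), (np.float64(-0.19), np.float64(0.5836), np.float64(0.034)), (np.float64(-0.17), np.float64(0.5821), np.float64(0.034)), (np.float64(-0.15), np.float64(0.5802), np.float64(0.031)), (np.float64(-0.13), np.float64(0.5792), np.float64(0.026)), (np.float64(-0.11), np.float64(0.5778), np.float64(0.026)), (np.float64(-0.09), np.float64(0.576), np.float64(0.007))]
[ 0.51432477 -0.15231373] [-0.03748537 -0.99929718] [(np.float64(-0.21), np.float64(0.5133), np.float64(0.031)), (np.float64(-0.19), np.float64(0.5125), np.float64(0.031)), (np.float64(-0.17), np.float64(0.5138), np.float64(0.032)), (np.float64(-0.15), np.float64(0.5145), np.float64(0.033)), (np.float64(-0.13), np.float64(0.5151), np.float64(0.032)), (np.float64(-0.11), np.float64(0.5156), np.float64(0.029)), (np.float64(-0.09), np.float64(0.5171), np.float64(0.014))]
bin [ 0.41759092 -0.4445023   0.05003411] [ 0.61399804 -0.25578698  0.06576024] [[ 0.41997448 -0.44127359  0.05065875]
 [ 0.61077558 -0.27769968  0.06377797]]
```

```bash
cat >> h.py <<'E'
YAW=-.041; EX=np.array([np.cos(YAW),np.sin(YAW)]);EY=np.array([-np.sin(YAW),np.cos(YAW)])
O=.5914*EX-.0162*EY
def ch(x,y,z): q=O+x*EX+y*EY; return [q[0],q[1],z]
def tochute(P): P=np.asarray(P)[...,:2]-O; return np.stack([P@EX,P@EY],-1)
def go(p,a):
    q0=np.array(status.get_state()["qpos"]);best=None
    for k in(0,np.pi):
        q=solver.ik(p,down(a+k))
        if q is not None and (best is None or np.abs(q-q0).max()<best[0]): best=(np.abs(np.array(q)-q0).max(),a+k)
    if best is None: raise Exception(f"no ik {p}")
    robot.reach(p,down(best[1])); return best[1]
def st():
    s=status.get_state();print(round(s["time_s"],1),np.round(s["position"],4),"w",round(s["width"],4),"gf",round(s["grasp_force"],1),"F",np.round(s["contact_force"],1))
def snap(n,name):
    p,d=viewer.capture(n);cv2.imwrite(f"pics/{name}.png",p[:,:,::-1]);np.savez(f"{name}.npz",p=p,d=d);return p,d
E
python3 - <<'E'
from h import *
k=.0438
robot.set_gripper(.05)
go(ch(k,0,.18),YAW); st()
robot.line_to(ch(k,0,.057),guard=10)
robot.set_gripper(0,15); st()
print(robot.line_to(ch(-.144,0,.057),guard=15)); st()
robot.set_gripper(.05)
robot.line_to(ch(-.144,0,.18),max_speed=.25); st()
# root2
r=np.array([.5135,-.165]); a=-.037
for (r,a,off) in (((.5137,-.163),-.037,-.025),((.5817,-.165),.077,.025)):
    robot.set_gripper(.056)
    go([*r,.17],a)
    print(robot.line_to([*r,.007],guard=10)); robot.set_gripper(0,25); st()
    robot.line_to([*r,.17],max_speed=.25); st()
    b=[.516,-.361+off]
    go([*b,.17],a+np.pi/2); robot.line_to([*b,.035],guard=10)
    robot.set_gripper(.048); robot.line_to([*b,.17],max_speed=.25); st()
go([.5,.25,.3],0)
snap("top","top1"); st()
E
```

```text
3.7 [ 0.6342 -0.041   0.1799] w 0.0501 gf 0.0 F [ 0.3  0.7 -0.3]
5.3 [ 0.6344 -0.0422  0.0573] w 0.0179 gf 15.0 F [-0.2  1.6  2.1]
False
6.7 [ 0.4476 -0.0345  0.0572] w 0.0176 gf 15.0 F [4.5 1.1 5.6]
8.1 [ 0.4461 -0.0341  0.1796] w 0.0498 gf 0.0 F [-0.3 -0.2  0.1]
False
10.8 [ 0.5141 -0.1631  0.0073] w 0.03 gf 25.0 F [0.6 0.6 5.9]
11.7 [ 0.5131 -0.1625  0.1691] w 0.0298 gf 25.0 F [-0.3  0.1 -1.1]
14.8 [ 0.5159 -0.3852  0.1691] w 0.0476 gf 0.0 F [ 0.2  0.7 -0.1]
False
17.9 [ 0.5822 -0.165   0.0074] w 0.0301 gf 25.0 F [0.9 1.3 4.4]
18.7 [ 0.5809 -0.1645  0.1689] w 0.0298 gf 25.0 F [ 0.4  0.2 -1.4]
21.9 [ 0.5159 -0.3352  0.1691] w 0.0481 gf 0.0 F [ 0.7  0.2 -0.9]
24.1 [0.5005 0.2489 0.2999] w 0.0478 gf 0.0 F [0.2 0.1 0.3]
```

View pics/top1.png

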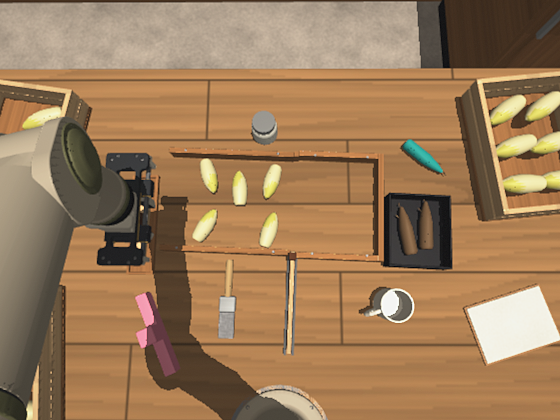

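The roots lie in the bin at (408,228) and (426,225). The bay is empty, the gate is drawn out with its knob at (292,256), and the heads are unmoved. Next I measure the board and tray.

```bash
python3 - <<'E'
from h import *
f=np.load("top0.npz");p,d=f["p"],f["d"];W=cloud("top",d);z=W[...,2]
P=box(W,(z>.046)&(z<.055),125,170,160,275);P=P[np.abs(P[:,0]-.537)>.035];print("bar fit y(x)",np.polyfit(P[:,0],P[:,1],1),P.min(0),P.max(0),len(P),rect(P))
P=box(W,(z>.106)&(z<.12),110,200,150,235);print("post",rect(P))
P=box(W,(z>.009)&(z<.018),115,165,165,285)
print("tray x",P[:,0].min(),P[:,0].max())
R=P[(P[:,1]<.345)&(np.abs(P[:,0]-.54)<.11)];L=P[(P[:,1]>.39)&(np.abs(P[:,0]-.54)<.11)]
for Q in(R,L): print(len(Q),len(Q) and (np.polyfit(Q[:,0]-.54,Q[:,1],1),Q[:,1].min(),Q[:,1].max()))
E
```

```text
bar fit y(x) [-0.0236567   0.37948233] [0.43383605 0.35052208 0.04600083] [0.64279453 0.38392318 0.05464234] 572 (array([538.2, 366.9]), array([ 29.1, 209.2]), 88.61)
post (array([537.4, 367.2]), array([40.4, 40.2]), 87.45)
tray x 0.40457477201302683 0.6729487277149939
222 (array([0.00474702, 0.336219  ]), np.float64(0.3322275303013009), np.float64(0.34044614693517145))
158 (array([-0.00043522,  0.40033577]), np.float64(0.3958536106730266), np.float64(0.40477762343471224))
```

```bash
python3 - <<'E'
from h import *; from look import heads
robot.set_gripper(.07)
a=go([.5376,.367,.2],-.025)
robot.line_to([.5376,.367,.066],guard=10); st()
robot.set_gripper(0,55); st()
robot.line_to([.5376,.367,.135]); st()
p,d=snap("top","top2"); heads(p,cloud("top",d)); snap("scene","scene2")
E
```

```text
26.4 [0.5382 0.3671 0.067 ] w 0.07 gf 0.0 F [ 0.4 -0.  -0.4]
27.0 [0.5377 0.3671 0.0662] w 0.0397 gf 55.0 F [0.  0.1 3.1]
27.6 [0.5369 0.367  0.1344] w 0.0397 gf 55.0 F [-0.5  0.2 -2. ]
head 398 [208. 174.] (array([668.6, 192.1]), array([93.3, 39.2]), 18.67)
head 397 [271. 180.] (array([654.1,  23. ]), array([39.5, 92. ]), 63.89)
head 402 [239. 189.] (array([635.7, 109.7]), array([95.2, 39.2]), 2.01)
head 412 [205. 225.] (array([535.4, 196.2]), array([39.5, 94.2]), 55.48)
head 426 [269. 230.] (array([521.5,  27.5]), array([39.7, 93.3]), 77.29)
```

View pics/scene2.png

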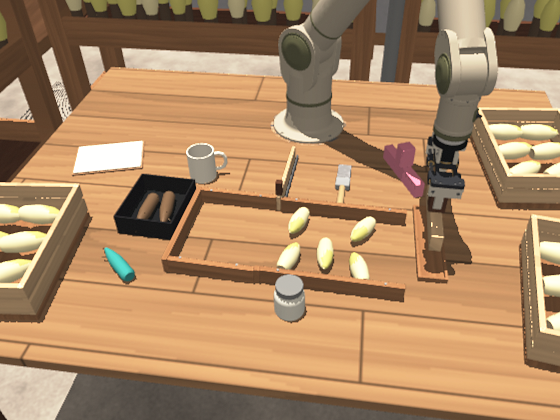

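The board is held upright above the tray at (437,225), and the heads are as before. Next I place it behind them and push.

```bash
python3 - <<'E'
from h import *
go(ch(0,.33,.135),YAW)
print(robot.line_to(ch(0,.33,.0645),max_speed=.08,guard=8)); st()
for y in np.arange(.27,-.02,-.06):
    g=robot.line_to(ch(0,max(y,-.02),.0645),max_speed=.05,guard=8); print(round(y,3),g,tochute(status.get_state()["position"])); st()
    if g: break
snap("scene","scene3")
E
```

```text
False
29.2 [0.6042 0.2893 0.0649] w 0.0401 gf 55.0 F [ 0.2 -0.2 -2.3]
0.27 False [-1.42570997e-05  2.70235395e-01]
30.6 [0.6013 0.2296 0.0644] w 0.0396 gf 55.0 F [-0.4 -0.3 -2.1]
0.21 False [-1.74821740e-04  2.10007242e-01]
31.9 [0.5987 0.1694 0.0644] w 0.0398 gf 55.0 F [ 0.4 -0.2 -2.1]
0.15 False [1.01480858e-04 1.49957007e-01]
33.3 [0.5965 0.1094 0.0645] w 0.04 gf 55.0 F [-0.1  0.1 -2.2]
0.09 False [3.31518015e-06 8.97402932e-02]
34.6 [0.5939 0.0492 0.0645] w 0.0399 gf 55.0 F [-0.7 -0.5 -1.6]
0.03 False [0.00019122 0.02986179]
36.0 [ 0.5917 -0.0106  0.0646] w 0.0398 gf 55.0 F [-0.5  0.6 -3.1]
```

View pics/scene3.png

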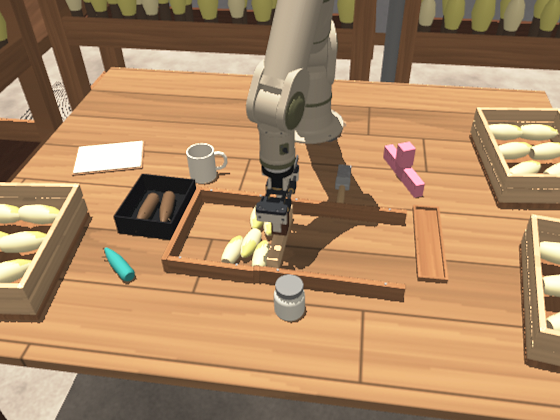

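The heads are gathered ahead of the bar at about (232,250), (250,243), (262,252) and (262,220), and the fifth is hidden by the gripper. I keep pushing slowly.

```bash
python3 - <<'E'
from h import *; from look import heads
for y in (.005,-.018):
    g=robot.line_to(ch(0,y,.0645),max_speed=.03,guard=7); print(y,g,tochute(status.get_state()["position"])); st()
    if g: break
robot.line_to(ch(0,.015,.0645),max_speed=.06)
robot.line_to(ch(0,.015,.135)); st()
go(ch(0,.3,.15),YAW)
p,d=snap("top","top4"); heads(p,cloud("top",d)); st()
E
```

```text
0.005 False [1.11063908e-06 4.39300417e-03]
37.0 [ 0.5904 -0.036   0.0645] w 0.0396 gf 55.0 F [ 0.2  0.1 -2.4]
-0.018 False [ 7.28200334e-05 -1.85178017e-02]
37.9 [ 0.5896 -0.0589  0.0645] w 0.0397 gf 55.0 F [-0.3  0.  -1.8]
39.2 [ 0.5905 -0.0254  0.1347] w 0.0398 gf 55.0 F [-0.3 -0.6 -2.6]
head 400 [315. 180.] (array([654.1, -94.2]), array([35.1, 94.7]), 88.64)
head 795 [335. 188.] (array([ 634. , -149.7]), array([ 65.3, 129.8]), 71.48)
head 839 [321. 229.] (array([ 526.2, -108.8]), array([ 76.9, 107.9]), 88.54)
40.4 [0.603  0.2565 0.1499] w 0.0397 gf 55.0 F [ 0.5 -0.7 -2.5]
```

View pics/top4.png

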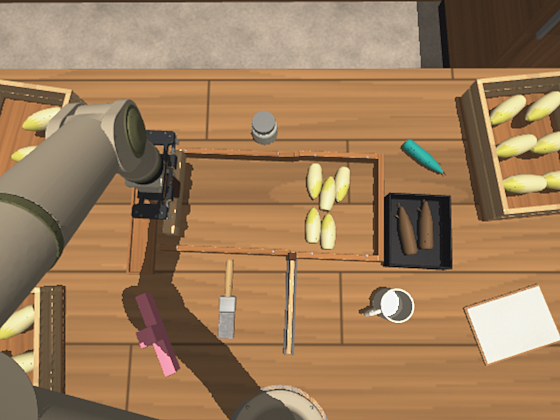

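All five heads lie in the bay, at (315,180), (328,193), (343,183), (313,226) and (328,231), clear of the gate line. Now the board goes back to its tray.

```bash
python3 - <<'E'
from h import *; from look import heads
go([.5388,.3685,.15],0)
print(robot.line_to([.5388,.3685,.0672],max_speed=.06,guard=6)); st()
robot.set_gripper(.07); robot.line_to([.5388,.3685,.22]); 
p,d=snap("top","top5"); heads(p,cloud("top",d)); 
go([.45,.12,.25],YAW); snap("scene","scene5"); st()
E
```

```text
False
42.5 [0.539  0.3686 0.0676] w 0.0399 gf 55.0 F [ 0.6 -0.4 -2.1]
head 399 [315. 180.] (array([653.9, -94.3]), array([35.3, 93.2]), 89.07)
head 789 [335. 188.] (array([ 633.9, -148.9]), array([ 65.6, 128.9]), 73.52)
head 838 [321. 229.] (array([ 526.2, -108.8]), array([ 77. , 107.6]), 88.26)
45.5 [0.451  0.1215 0.2499] w 0.0699 gf 0.0 F [0.3 0.2 0.1]
```

View pics/scene5.png

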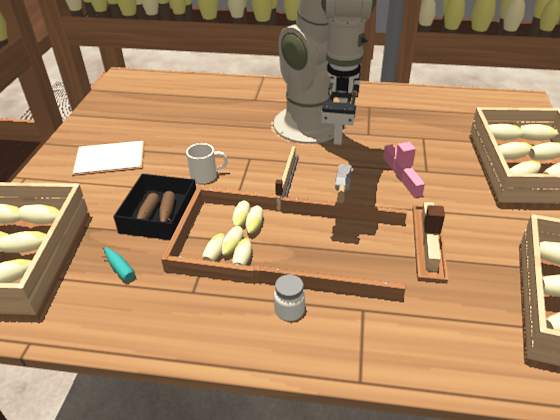

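The board stands in its tray at (432,235), and the heads are in the bay around (235,232), away from the gate slot. Now I close the gate.

```bash
python3 - <<'E'
from h import *; from look import heads
robot.set_gripper(.05)
go(ch(-.143,0,.18),YAW); robot.line_to(ch(-.143,0,.057),guard=10)
robot.set_gripper(0,15); st()
print(robot.line_to(ch(.1105,0,.057),max_speed=.1,guard=12)); st()
robot.set_gripper(.05); robot.line_to(ch(.1105,0,.2)); 
go([.45,.2,.3],YAW); robot.pause(.5)
p,d=snap("top","top6"); W=cloud("top",d);z=W[...,2];heads(p,W)
P=box(W,(z>.086)&(z<.098),280,140,310,200);print("knob",tochute(P.mean(0)),len(P))
P=box(W,(z>.1)&(z<.12),110,200,150,235);print("post",rect(P),len(P)); st()
E
```

```text
48.4 [ 0.4477 -0.0345  0.0572] w 0.0183 gf 15.0 F [-0.3  0.8  3.9]
False
51.0 [ 0.7007 -0.045   0.0573] w 0.0183 gf 15.0 F [0.3 1.  6. ]
head 402 [315. 180.] (array([653.9, -94.2]), array([35.4, 94.2]), 88.56)
head 796 [335. 188.] (array([ 633.4, -149.3]), array([ 66.2, 127.6]), 74.85)
head 842 [321. 229.] (array([ 525.9, -108.6]), array([ 76.6, 107. ]), 88.45)
knob [ 0.10889726 -0.00033386] 53
post (array([0., 0.]), array([0., 0.]), 0.0) 0
54.8 [0.45   0.1999 0.3   ] w 0.0502 gf 0.0 F [-0.9  0.1  0.1]
```

View pics/top6.png

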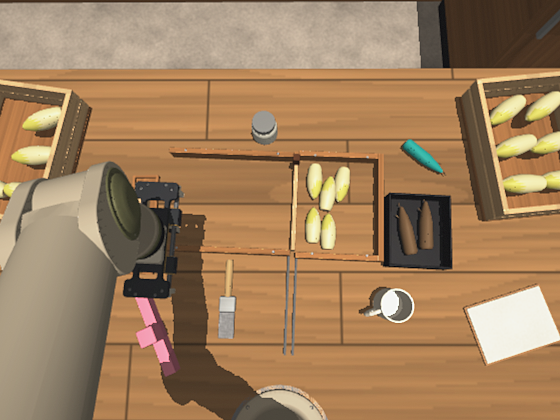

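The gate is shut with its knob at (296,159), the five heads are in the bay, both roots are in the bin, and nothing else has moved. I hand in the job.

```bash
python3 -c "
from station import close_job
print(close_job())"
```

```text
the job is handed in; nothing more can be done
None
```

The job is handed in: in the last pictures all five heads were in the bay behind the shut gate (about 1 mm), both roots in the bin, the board upright in its tray, and the jar, mug and brush unmoved; the hand-in returned no verdict.

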